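# Pantry stock check with a reader pen

## Task

Do the pantry stock check: take the reader pen from its cradle and gently touch its metal tip to the brass contact on the lid of the rice jar (white lid), then the pasta jar (yellow lid), then the beans jar (red lid), holding it still on each contact for about half a second. Then push the orange recessed save button of the logger all the way down with the pen's tip, and hang the pen back in its cradle, upright and let go. Leave the jars, the oil bottle, the pepper mill and the salt shaker standing where they are.

Things in the scene. Friction and masses are not known exactly. Their poses are not given: they have to be found in the camera images.
- pen: reader pen hanging tip down in the cradle, 132 mm long; origin at the tip, z up along it. From the tip: steel nose 6 mm dia. to z = 18 mm, grey shaft 10 mm dia. to 75, black collar 30 mm dia. 75 to 80, blue square handle 18 x 18 mm (faces along its x and y) 80 to 132, green light on top; grip the handle from above; about 60 g
- pen_tip (a point): end of the pen's nose (the pen's origin)
- pen_collar (a point): centre of the underside of the pen's collar, 75 mm above the tip; this face rests on the cradle's fork
- pen_handle (a point): centre of the pen's square handle, 106 mm above the tip
- stand: pen cradle, fixed: wooden base 85 x 60 x 10 mm; steel post at its own x = +38 mm carries a steel fork: two prongs along x, each 12 mm wide, from x = -18 to +34 mm, with a 16 mm slot between them, open above and towards -x; prong tops 95 mm above the counter; origin on the counter under the rest point, z up
- stand_rest (a point): the middle of the slot at the height of the prong tops (95 mm): the pen's collar centre lies here when the pen hangs in the cradle
- rice_jar: closed glass jar of rice with a white lid; 84 mm diameter, lid top 115 mm above its underside; stands loose on the counter, may be nudged by careless contact; origin at the centre of its underside, z up; the tag lies 18 mm from the centre along its own +x
- rice_contact (a point): centre of the top face of the brass contact of the white-lidded jar: a sprung brass disc 16 mm across ringed by a 26 mm black disc on the lid, its top 122 mm above the counter (7 mm above the lid); it yields up to 5 mm downwards, about 0.7 N per mm
- pasta_jar: closed glass jar of pasta bows with a yellow lid; 90 mm diameter, lid top 145 mm above its underside; stands loose on the counter, may be nudged by careless contact; origin at the centre of its underside, z up; the tag lies 18 mm from the centre along its own +x
- pasta_contact (a point): centre of the top face of the brass contact of the yellow-lidded jar: a sprung brass disc 16 mm across ringed by a 26 mm black disc on the lid, its top 152 mm above the counter (7 mm above the lid); it yields up to 5 mm downwards, about 0.7 N per mm
- beans_jar: closed glass jar of red beans with a red lid; 80 mm diameter, lid top 80 mm above its underside; stands loose on the counter, may be nudged by careless contact; origin at the centre of its underside, z up; the tag lies 18 mm from the centre along its own +x
- beans_contact (a point): centre of the top face of the brass contact of the red-lidded jar: a sprung brass disc 16 mm across ringed by a 26 mm black disc on the lid, its top 87 mm above the counter (7 mm above the lid); it yields up to 5 mm downwards, about 0.7 N per mm
- logger: stock logger, fixed: white box 80 (x) x 70 (y) x 40 mm high with a dark display and, 18 mm from the centre towards its own -x, a black-framed square well 16 mm wide holding the orange button; origin at the centre of its underside
- button_top (a point): centre of the orange button's top face (13 mm diameter), 3 mm below the logger's top, so 37 mm above the counter when up
- save_button (a joint): how far the button is pushed, m: 0 up, 0.005 fully down (about 5 N); it springs back
- oil_bottle: bystander: green glass oil bottle with black cap, 60 mm diameter, 260 mm tall; origin at the centre of its underside
- pepper_mill: bystander: dark wooden pepper mill, 54 mm diameter, 192 mm tall; origin at the centre of its underside
- salt_shaker: bystander: white ceramic salt shaker with steel top, 52 mm diameter, 95 mm tall; origin at the centre of its underside

How it is judged:
On the way, in this order (a step that is already met when the one before it is completed fails the run):
1. the pen's tip rests on the rice jar's brass contact (distance between pen_tip and rice_contact below 0.009 m and contact force between pen and rice_jar above 0.4 N), for 0.3 s.
2. the pen's tip rests on the pasta jar's brass contact (distance between pen_tip and pasta_contact below 0.009 m and contact force between pen and pasta_jar above 0.4 N), for 0.3 s.
3. the pen's tip rests on the beans jar's brass contact (distance between pen_tip and beans_contact below 0.009 m and contact force between pen and beans_jar above 0.4 N), for 0.3 s.
4. the save button is pushed down by the pen's tip (value of joint save_button above 0.004 m and contact force between pen and logger above 1 N and distance between pen_tip and button_top below 0.009 m), for 0.05 s.
At the end, for the whole second after the job is handed in: the pen hangs at rest in its cradle (collar on the fork within 14 mm of the rest point, upright within 0.12 rad), released; the button is up again; jars, bottle, mill and shaker stand upright within 20 mm of where they started (distance between pen_collar and stand_rest below 0.014 m and angle between pen's own z axis and vertical below 0.12 rad and contact force between pen and stand above 0.1 N and linear speed of pen below 0.02 m/s and value of joint save_button below 0.001 m and distance of each of rice_jar, pasta_jar, beans_jar, oil_bottle, pepper_mill, salt_shaker from where it was at the start of the episode below 0.02 m and angle between each of rice_jar, pasta_jar, beans_jar, oil_bottle, pepper_mill, salt_shaker's own z axis and vertical below 0.1 rad); the robot touches nothing.
It fails at once if a jar is pressed or hit with the pen harder than 15 N (contact force between pen and rice_jar above 15 N or contact force between pen and pasta_jar above 15 N or contact force between pen and beans_jar above 15 N).
It fails at once if a jar or bystander is shoved over 20 mm or tipped (distance of any of rice_jar, pasta_jar, beans_jar, oil_bottle, pepper_mill, salt_shaker from where it was at the start of the episode above 0.02 m or angle between any of rice_jar, pasta_jar, beans_jar, oil_bottle, pepper_mill, salt_shaker's own z axis and vertical above 0.3 rad).
It also fails if it takes over 72 s, if anything falls off the work surface, if the arm or the gripper's body presses on something with over 40 N, if the wrist force passes 120 N, or if a joint passes its speed limit or range.

## Robot

A 6-joint arm with a two-finger parallel gripper is mounted at the origin on the work surface. World frame = base frame: x ahead of the robot, y to its left, z up, the work surface at z = 0. Lengths are in m, angles in rad, forces in N, time in s.
With the tool pointing down it reaches from about 0.35 to 0.975 m from the base axis. Payload 17.4 kg.
Tool frame: the origin (TCP) lies midway between the tips of the shut fingers; the grasp point (between the pads) lies robot.pinch_z behind it (robot.pinch_z is the distance from the TCP to the grasp point, in m); z points along the fingers, y is the line along which they close (so a half turn about z gives the same grasp; the last joint's range is limited). The gripper opens to 85 mm and grips with 20 to 120 N. Pads are 22 mm wide; open, the fingers measure 114 mm over their backs; the gripper's body (76 mm by 85 mm) begins 54 mm behind the grasp point. The pads swing forward as they close: fully open they stand 13 mm farther back than shut.
Start: joints at [1.15, 0.116, 1.442, -0, 1.584, -0.038], TCP at [0.252, 0.626, 0.231] pointing down, gripper open.
Joint ranges: [-2.83, 2.83], [-0.83, 2.19], [0.07, 2.5], [-1.14, 4.28], [0.01, 3], [-2.97, 2.97]. Speed limits (rad/s): [1.89, 1.89, 2.22, 3.14, 3.14, 3.14].

## Interface

Orientations are given as a unit quaternion [x, y, z, w].
In Python, from bench import monitor, capture, robot gives the robot as it stands.
- The arm moves only by the tool arm_command, never from a script. Its arguments are lists of equal length, an entry for each row: "gripper": the gripper's target within -1 to 1 (fully open at 1, half-way at 0, shut at -1); "offset": the shift along the tool's x, y, z in mm, a list of three; "turn": the turn, a rotation vector about the tool's x, y, z in rad, a list of three. In form: {"gripper": [gripper, ...], "offset": [[x, y, z], ...], "turn": [[wx, wy, wz], ...]}. A call has 1 to 12 rows; each row shifts and turns the commanded pose from where the row before left it, along the tool's axes as they then stand; what a row does not reach is not made up. A row lasts 1/10 s, in which the tool goes at most 50 mm and 8.59 degrees, less where a joint would pass 70% of its speed; a pose out of reach is approached as far as the arm can. A call is refused whole if a number of a shift passes 50 or a number of a turn 0.15, either way. A call with a gripper value outside its range is refused whole. The fingers move at their own pace and stop on an object; the grip force is fixed at half the most. Time passes only in rows, so rows that do not move let the fingers close. It gives the time, the measured TCP pose, the force, the opening and the grip force at its end, in the units of the state.
- monitor.state(): the state, without advancing time (a new reading comes with each control period).
- capture(name): name is "scene" or "side" or "wrist"; returns a dict with "frame" (420x560x3 uint8, red, green, blue), "mtx" (3x3 intrinsics, pixels), "R" (3x3) and "t" (3): a world point X has camera coordinates R X + t. Camera axes: x right, y down, z forward; pixel columns grow to the right and rows downward; lengths in m; the calibration is good to about 2 mm. A picture is of the moment at which its call begins. There is no depth.
- robot.close_job(): hands the job in; it is judged then, once.
The state is a dict: "time_s": time; "qpos": joint angles; "dq": joint speeds; "effort": joint torques, N m; "ee_pos": TCP position; "orientation": TCP orientation; "ft_force": force on the tool from outside, world axes, zero at the start; "ft_torque": the same for the moment, N m; "gripper_width": finger opening in m; "gripper_force": force on a finger pad.
Only numpy, scipy, OpenCV 4.12 (cv2) and the standard library are available. Lean on these libraries where they do the work, as an engineer would, in place of code of your own. Each camera call takes 0.05 s, during which the arm holds its last target. There are 200 camera calls.

## Working session

There is one attempt and no reset: what is moved stays moved. The work goes in short steps, Python scripts to look and compute and a tool call to move; the robot and the scene stay as the last step left them, time stands still between calls to the robot, and variables do not carry over. Pictures are saved under pics/ and viewed, at most 10 in all, crops included, and the job is handed in when it is done.

Besides the shell and the picture viewer there is one more tool, called after "Emit:" as name(argument=value, ...), one argument or row to a line, values as JSON. arm_command: Moves the arm, as the interface text tells. Its arguments: {"type":"object","properties":{"gripper":{"type":"array"},"offset":{"type":"array"},"turn":{"type":"array"}},"required":["gripper","offset","turn"]}

```bash
mkdir -p pics; python3 - <<'E'
from bench import monitor, capture, robot
import cv2, numpy as np, pickle
d={n:capture(n) for n in("scene","side","wrist")}
pickle.dump(d,open("c0.pkl","wb"))
for n in ("scene","side"):
    cv2.imwrite(f"pics/{n}0.png",cv2.resize(d[n]["frame"][:,:,::-1],(800,600)))
    print(n,d[n]["mtx"].tolist(),(-d[n]["R"].T@d[n]["t"]).round(3),d[n]["R"].round(3).tolist())
print(monitor.state(),robot.pinch_z)
E
```

```text
scene [[459.26512636240096, 0.0, 274.3896063950615], [0.0, 459.26512636240096, 208.51747522622256], [0.0, 0.0, 1.0]] [ 0.88  -0.433  1.029] [[0.805, 0.594, -0.006], [0.508, -0.694, -0.509], [-0.307, 0.407, -0.86]]
side [[422.91386567960546, 0.0, 275.0957044160013], [0.0, 422.91386567960546, 211.65604706702285], [0.0, 0.0, 1.0]] [ 1.032 -0.392  0.769] [[0.593, 0.805, -0.001], [0.577, -0.425, -0.697], [-0.562, 0.413, -0.717]]
{'time_s': 0.15, 'qpos': array([ 1.15019657e+00,  1.16370680e-01,  1.44207981e+00,  1.64606513e-05,
        1.58398937e+00, -3.77994189e-02]), 'dq': array([ 0.00057833, -0.0003722 , -0.00325861, -0.00039549,  0.00147952,
       -0.00081253]), 'effort': array([ 1.12490892e-03, -7.32506633e+01, -6.32850695e+01, -6.97795281e-05,
        5.12188941e-03,  9.05076718e-06]), 'ee_pos': array([0.2520758 , 0.62602422, 0.23075508]), 'orientation': array([ 1.90233563e-01,  9.81738770e-01, -4.10657478e-04, -1.04256725e-04]), 'ft_force': array([-0.10104962, -0.69880253, -0.36245107]), 'ft_torque': array([ 0.03725635, -0.01779842, -0.02177923]), 'gripper_force': 0.0, 'gripper_width': 0.08591934987830233} 0.0187
```

View pics/scene0.png

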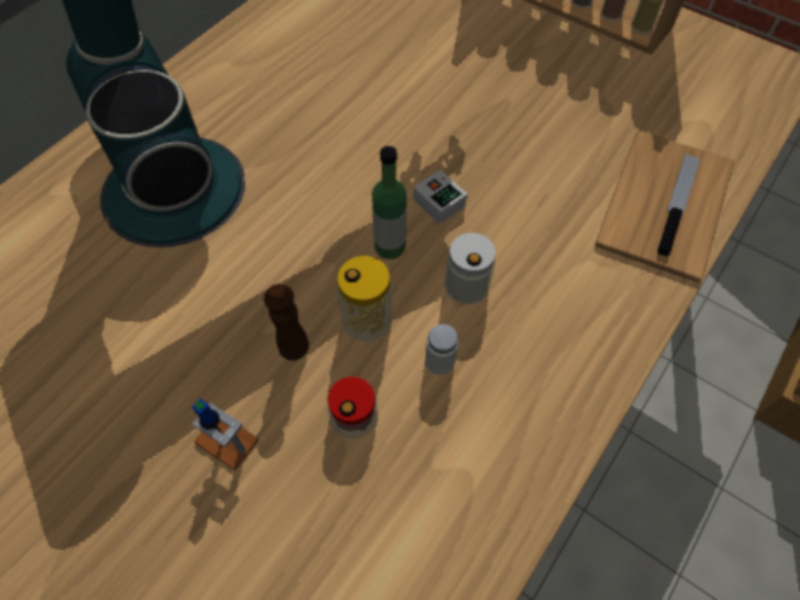

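View pics/side0.png

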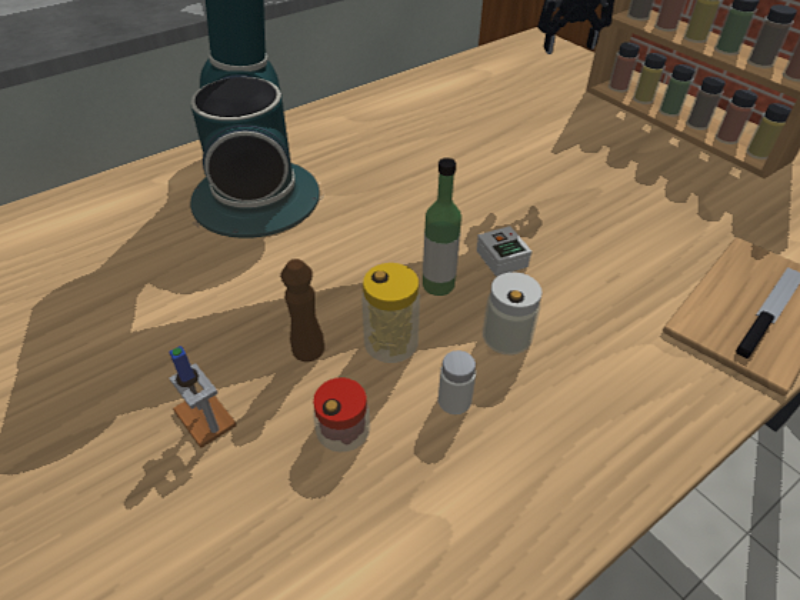

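The side view (sharper) at 800×600 shows the pen light at (179,352), beans contact at (332,406), pasta at (380,276), rice at (516,296), button at (499,238). The scene view has them at (200,407), (347,408), (352,274), (474,259), (434,184).

```bash
cat > h.py <<'E'
import cv2, numpy as np, pickle
def plane(c,uv,z):
    C=-c["R"].T@c["t"]; d=c["R"].T@np.linalg.inv(c["mtx"])@np.array([uv[0],uv[1],1.])
    return C+d*(z-C[2])/d[2]
def tri(c1,p1,c2,p2):
    P=[c["mtx"]@np.c_[c["R"],c["t"]] for c in(c1,c2)]
    X=cv2.triangulatePoints(P[0],P[1],np.array(p1,float),np.array(p2,float))[:,0]; return X[:3]/X[3]
def proj(c,X):
    q=c["mtx"]@(c["R"]@np.array(X)+c["t"]); return q[:2]/q[2]
def blob(c,uv,lo,hi,r=12):
    u,v=map(int,uv); x0,y0=max(u-r,0),max(v-r,0)
    w=cv2.cvtColor(c["frame"],cv2.COLOR_RGB2HSV)[y0:v+r+1,x0:u+r+1]
    m=cv2.inRange(w,lo,hi); n,l,s,ce=cv2.connectedComponentsWithStats(m)
    if n<2: return None,0
    k=1+np.argmax(s[1:,4]); return ce[k]+[x0,y0],s[k,4]
E
python3 - <<'E'
from h import *
d=pickle.load(open("c0.pkl","rb")); s=1/1.42857
T={"light":((200,407),(179,352),.152,(45,80,40),(80,255,255)),
"beans":((347,408),(332,406),.087,(9,100,70),(25,255,255)),
"pasta":((352,274),(380,276),.152,(9,80,60),(21,225,215)),
"rice":((474,259),(516,296),.122,(9,80,70),(28,255,255)),
"button":((434,184),(499,238),.037,(4,80,70),(20,255,255))}
for n,(a,b,z,lo,hi) in T.items():
    r=9
    pa,na=blob(d["scene"],np.array(a)*s,lo,hi,r if n!="pasta" else 5); pb,nb=blob(d["side"],np.array(b)*s,lo,hi,r if n!="pasta" else 5)
    print(n,na,nb,pa,pb)
    if na and nb: print("  ",plane(d["scene"],pa,z).round(4),plane(d["side"],pb,z).round(4),tri(d["scene"],pa,d["side"],pb).round(4))
# rough positions: base points
s_=1.42857
for n,p,z in [("oilcap",(388,155),.26),("mill",(280,295),.185),("salt",(442,336),.095),("base l",(196,446),.01),("base r",(256,441),.01),("base near",(234,467),.01),("post",(240,440),.05)]:
    print(n,plane(d["scene"],np.array(p)*s,z).round(3))
c=[]
for n,(u,v) in (("scene",(225,435)),("side",(200,390)),("side",(500,245)),("scene",(440,190))):
    u,v=int(u*s),int(v*s); c.append(cv2.resize(d[n]["frame"][v-35:v+35,u-45:u+45,::-1],(400,300),interpolation=cv2.INTER_CUBIC))
cv2.imwrite("pics/crop.png",np.vstack([np.hstack(c[:2]),np.hstack(c[2:])]))
E
```

```text
light 15 24 [139.4 283.4] [123.33333333 245.875     ]
   [ 0.4512 -0.3216  0.152 ] [ 0.4505 -0.3203  0.152 ] [ 0.4515 -0.3211  0.1529]
beans 44 54 [242.72727273 284.63636364] [231.61111111 283.38888889]
   [ 0.6026 -0.1825  0.087 ] [ 0.6028 -0.181   0.087 ] [ 0.6025 -0.1817  0.0865]
pasta 44 43 [245.95454545 191.02272727] [265.44186047 192.44186047]
   [ 0.4877 -0.0191  0.152 ] [ 0.4897 -0.019   0.152 ] [ 0.4858 -0.0166  0.1475]
rice 31 36 [331.80645161 179.90322581] [360.66666667 205.75      ]
   [0.6198 0.1405 0.122 ] [0.6199 0.1406 0.122 ] [0.6198 0.1406 0.122 ]
button 58 57 [298.05172414 121.34482759] [346.59649123 158.31578947]
   [0.4103 0.3062 0.037 ] [0.4096 0.3097 0.037 ] [0.4121 0.3051 0.0401]
oilcap [0.447 0.136 0.26 ]
mill [ 0.44  -0.129  0.185]
salt [ 0.653 -0.001  0.095]
base l [ 0.427 -0.356  0.01 ]
base r [ 0.499 -0.294  0.01 ]
base near [ 0.5   -0.345  0.01 ]
post [ 0.493 -0.312  0.05 ]
```

View pics/crop.png

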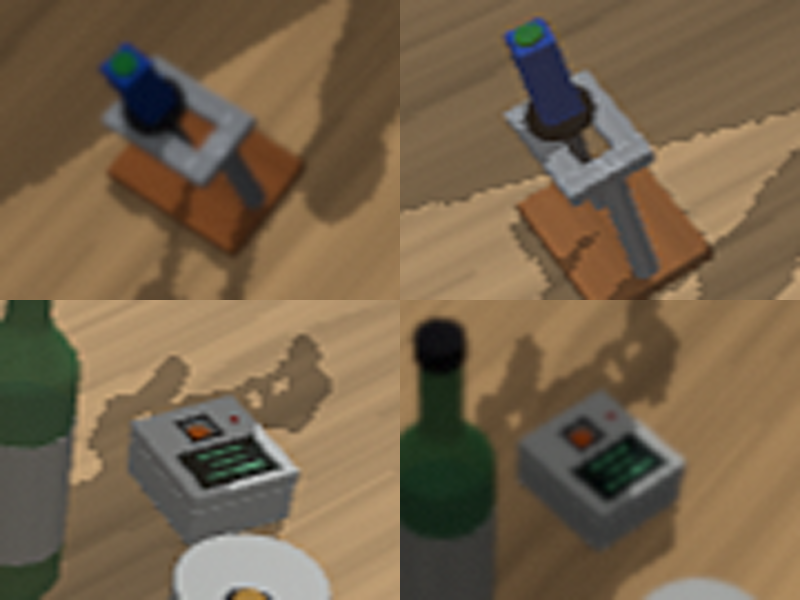

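Crop (90×70 px regions ×4.44): the cradle's slot opens to image left with the post behind on the right, pen in the slot, handle blue with a green light; the button well lies on the logger's far-left half. Next: yaw of fork and handle.

```bash
python3 - <<'E'
from h import *
d=pickle.load(open("c0.pkl","rb"));k=90/400
def w(n,o,p,z): return plane(d[n],np.array(p)*k+o,z)[:2]
o=(112,269)
P=[w("scene",o,p,.095) for p in((103,118),(160,58),(257,118),(203,184))]
print("scene fork",np.round(P,4).tolist())
o=(95,238)
Q=[w("side",o,p,.095) for p in((105,116),(187,72),(254,155),(172,196))]
print("side fork",np.round(Q,4).tolist())
for F in(P,Q):
    b=(F[2]+F[3])/2; t=(F[0]+F[1])/2
    print("dir tip->back",np.degrees(np.arctan2(*(b-t)[::-1])),np.linalg.norm(b-t), "tip mid",t, "edge len",np.linalg.norm(F[0]-F[1]), np.degrees(np.arctan2(*(F[1]-F[0])[::-1])))
H=[w("side",o,p,.152) for p in((105,30),(142,18),(152,48),(113,60))]
for i in range(4): e=H[(i+1)%4]-H[i]; print("handle edge",np.degrees(np.arctan2(*e[::-1])),np.linalg.norm(e))
E
```

```text
scene fork [[0.4356, -0.3394], [0.4361, -0.3012], [0.4951, -0.2957], [0.4969, -0.3346]]
side fork [[0.4359, -0.3396], [0.4342, -0.2999], [0.4951, -0.2951], [0.4942, -0.3328]]
dir tip->back 4.8792541618660925 0.06040465282202144 tip mid [ 0.43585044 -0.32027359] edge len 0.038192099795786305 89.2675294106129
dir tip->back 5.494090069427248 0.05985918107263386 tip mid [ 0.43507047 -0.31971349] edge len 0.0397595136473156 92.523932937336
handle edge 78.86264828544081 0.015620782649992783
handle edge -9.787745286166853 0.018461899100797076
handle edge -102.7775389184255 0.01616731386517757
handle edge 168.52807370943538 0.01799433131369311
```

Emit:
arm_command(
  gripper=[1, 1, 1, 1],
  offset=[
    [0, 0, -50],
    [0, 0, -50],
    [0, 0, -50],
    [0, 0, -20],
  ],
  turn=[
    [0, 0, 0],
    [0, 0, 0],
    [0, 0, 0],
    [0, 0, 0],
  ],
)

```text
time_s: 0.55
ee_pos: [0.2521, 0.6261, 0.4069]
orientation: [0.19, 0.982, 0.003, 0.001]
ft_force: [-0.1, -1.2, 0.8]
gripper_width: 0.0855
gripper_force: 0.0
```

Emit:
arm_command(
  gripper=[1, 1, 1, 1, 1, 1, 1, 1, 1, 1, 1, 1],
  offset=[
    [0, 0, 0],
    [0, 0, 0],
    [-17, -40, 0],
    [-17, -40, 0],
    [-17, -40, 0],
    [-17, -40, 0],
    [-17, -40, 0],
    [-17, -40, 0],
    [-17, -40, 0],
    [-17, -40, 0],
    [-17, -40, 0],
    [-17, -40, 0],
  ],
  turn=[
    [0, 0, -0.095],
    [0, 0, -0.095],
    [0, 0, 0],
    [0, 0, 0],
    [0, 0, 0],
    [0, 0, 0],
    [0, 0, 0],
    [0, 0, 0],
    [0, 0, 0],
    [0, 0, 0],
    [0, 0, 0],
    [0, 0, 0],
  ],
)

```text
time_s: 1.75
ee_pos: [0.3421, 0.1993, 0.4012]
orientation: [0.096, 0.995, 0.0, 0.0]
ft_force: [0.3, 0.0, 0.6]
gripper_width: 0.0856
gripper_force: 0.0
```

Emit:
arm_command(
  gripper=[0.2, 0.2, 0.2, 0.2, 0.2, 0.2, 0.2, 0.2, 0.2, 0.2, 0.2, 0.2],
  offset=[
    [-17, -40, 0],
    [-17, -40, 0],
    [-17, -40, 0],
    [-17, -40, 0],
    [-17, -40, 0],
    [-17, -40, 0],
    [-17, -40, 0],
    [-17, -40, 0],
    [-17, -40, 0],
    [-17, -40, 0],
    [0, 0, 20],
    [0, 0, 0],
  ],
  turn=[
    [0, 0, 0],
    [0, 0, 0],
    [0, 0, 0],
    [0, 0, 0],
    [0, 0, 0],
    [0, 0, 0],
    [0, 0, 0],
    [0, 0, 0],
    [0, 0, 0],
    [0, 0, 0],
    [0, 0, 0],
    [0, 0, 0],
  ],
)

```text
time_s: 2.95
ee_pos: [0.4322, -0.225, 0.3786]
orientation: [0.097, 0.995, 0.001, -0.002]
ft_force: [0.1, 0.5, -1.1]
gripper_width: 0.0515
gripper_force: 0.0
```

```bash
cat >> h.py <<'E'
from scipy.spatial.transform import Rotation
def go(target,yaw_y=None):
    "tool-frame shift (mm) from measured pose to world target; residual turn to tool down with y at yaw_y deg"
    from bench import monitor
    s=monitor.state(); R=Rotation.from_quat(s["orientation"]); M=R.as_matrix()
    print("t",s["time_s"],"pos",s["ee_pos"].round(4),"y-yaw",np.degrees(np.arctan2(M[1,1],M[0,1])).round(2),"z",M[:,2].round(4),"w",round(s["gripper_width"],4),"F",s["ft_force"].round(2))
    print("offset mm",(M.T@(np.array(target)-s["ee_pos"])*1000).round(1))
    if yaw_y is not None:
        a=np.radians(yaw_y); y=np.array([np.cos(a),np.sin(a),0]); z=np.array([0,0,-1.])
        print("turn",(R.inv()*Rotation.from_matrix(np.c_[np.cross(y,z),y,z])).as_rotvec().round(4))
E
python3 - <<'E'
from h import *
from bench import capture
go([.4512,-.3208,.30],79)
c=capture("wrist"); pickle.dump(c,open("w1.pkl","wb"))
cv2.imwrite("pics/w1.png",cv2.resize(c["frame"][:,:,::-1],(800,600)))
print(proj(c,[.4512,-.3208,.152])/.7, blob(c,proj(c,[.4512,-.3208,.152]),(45,80,40),(80,255,255),50))
E
```

```text
t 2.95 pos [ 0.4322 -0.225   0.3786] y-yaw 78.85 z [-0.0036  0.0022 -1.    ] w 0.0515 F [ 0.11  0.49 -1.06]
offset mm [-37.5 -90.5  78.3]
turn [ 0.0014 -0.004  -0.0026]
[273.85151209 300.75262904] (array([191.04225352, 211.87323944]), np.int32(71))
```

View pics/w1.png

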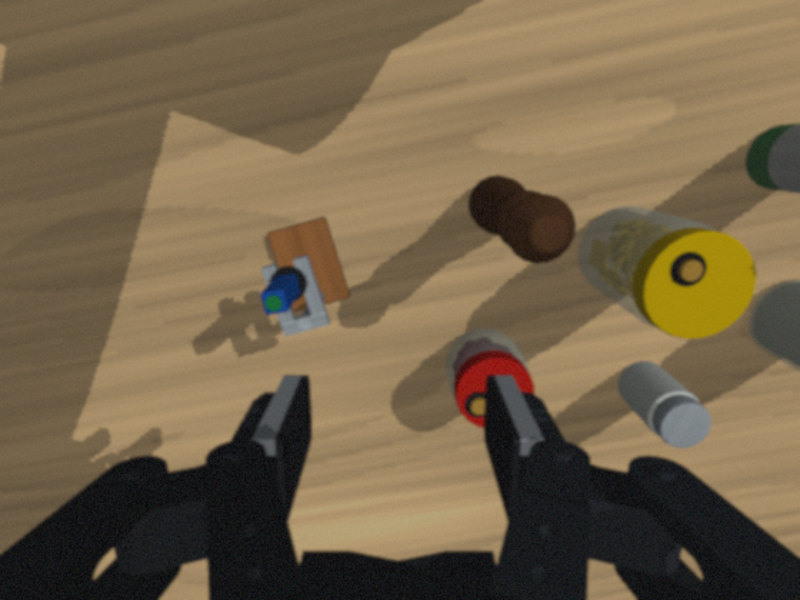

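The wrist picture shows the pen's light at (273,302), stand base behind it, mill, pasta contact at (688,268), beans contact at (478,404) partly behind a finger.

Emit:
arm_command(
  gripper=[0.2, 0.2, 0.2, 0.2, 0.2, 0.2],
  offset=[
    [-13, -30, 26],
    [-12, -30, 26],
    [-12, -30, 26],
    [0, 0, 0],
    [0, 0, 0],
    [0, 0, 0],
  ],
  turn=[
    [0, 0, 0],
    [0, 0, 0],
    [0, 0, 0],
    [0, 0, 0],
    [0, 0, 0],
    [0, 0, 0],
  ],
)

```text
time_s: 3.6
ee_pos: [0.452, -0.3187, 0.3053]
orientation: [0.096, 0.995, -0.001, 0.001]
ft_force: [-0.1, 0.1, 0.3]
gripper_width: 0.0513
gripper_force: 0.0
```

```bash
python3 - <<'E'
from h import *
from bench import capture
w=pickle.load(open("w1.pkl","rb"))
p,n=blob(w,(688*.7,268*.7),(9,80,60),(21,225,215),7); print("pasta w1",p,n,plane(w,p,.152).round(4))
p,n=blob(w,(478*.7,404*.7),(9,80,60),(25,255,255),12); print("beans w1",p,n,plane(w,p,.087).round(4))
go([.4512,-.3208,.20],79)
c=capture("wrist"); pickle.dump(c,open("w2.pkl","wb"))
u=proj(c,[.4512,-.3208,.152]); p,n=blob(c,u,(45,80,40),(80,255,255),50)
print(u,p,n, plane(c,p,.152).round(4))
hsv=cv2.cvtColor(c["frame"],cv2.COLOR_RGB2HSV); m=cv2.inRange(hsv,(45,80,40),(130,255,255))
cs,_=cv2.findContours(m,cv2.RETR_EXTERNAL,cv2.CHAIN_APPROX_NONE); k=max(cs,key=cv2.contourArea)
print("handle",cv2.minAreaRect(k))
x,y=int(p[0]),int(p[1]); x0,y0=max(0,x-80),max(0,y-60)
cv2.imwrite("pics/w2.png",cv2.resize(c["frame"][y0:y0+120,x0:x0+160,::-1],(800,600),interpolation=cv2.INTER_CUBIC)); print(x0,y0)
E
```

```text
pasta w1 [482.50943396 188.06289308] 159 [ 0.4861 -0.0189  0.152 ]
beans w1 [334.38582677 284.22834646] 127 [ 0.6017 -0.1819  0.087 ]
t 3.6 pos [ 0.452  -0.3187  0.3053] y-yaw 79.01 z [ 0.0019 -0.0012 -1.    ] w 0.0513 F [-0.07  0.12  0.33]
offset mm [  0.6  -2.1 105.3]
turn [-0.0008  0.0021  0.0002]
[275.17518851 191.33249894] [274.8828125 192.5859375] 128 [ 0.4522 -0.3212  0.152 ]
handle ((274.6399841308594, 185.98001098632812), (32.668338775634766, 24.465896606445312), 81.8698959350586)
194 132
```

View pics/w2.png

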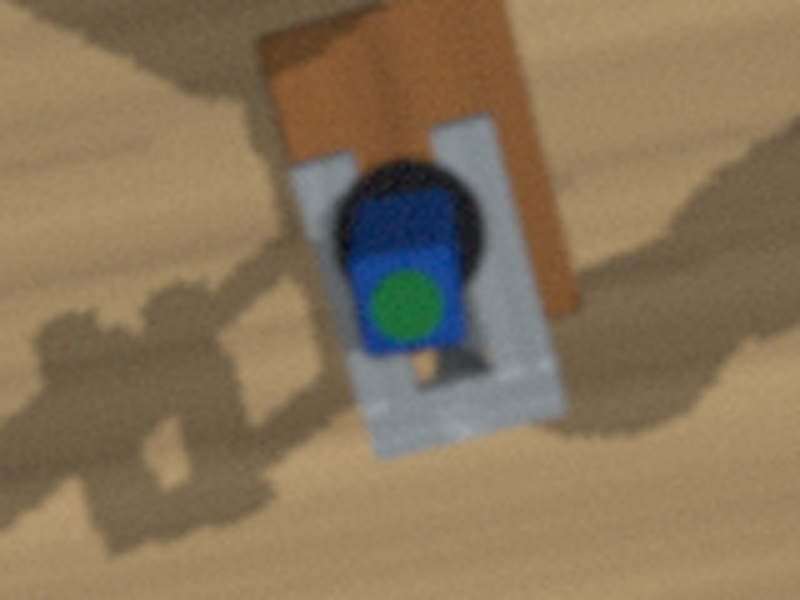

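Crop: light at (407,305), handle top turned about 9° relative to the picture in the same sense as the fork (about 16°). I turn by −0.16, and descend.

Emit:
arm_command(
  gripper=[0.2, 0.2, 0.2, 0.2, 0.2, 0.2, 0.2, 0.2, 0.2],
  offset=[
    [0, -2, 0],
    [0, 0, 0],
    [0, 0, 40],
    [0, 0, 40],
    [0, 0, 20],
    [0, 0, 10],
    [0, 0, 0],
    [0, 0, 0],
    [0, 0, 0],
  ],
  turn=[
    [0, 0, -0.08],
    [0, 0, -0.08],
    [0, 0, 0],
    [0, 0, 0],
    [0, 0, 0],
    [0, 0, 0],
    [0, 0, 0],
    [0, 0, 0],
    [0, 0, 0],
  ],
)

```text
time_s: 4.55
ee_pos: [0.4518, -0.3218, 0.1952]
orientation: [0.016, 1.0, -0.001, 0.001]
ft_force: [-1.6, 0.2, 0.3]
gripper_width: 0.0512
gripper_force: 0.0
```

```bash
python3 - <<'E'
from h import *
go([.4517,-.3210,.114],88)
E
```

```text
t 4.55 pos [ 0.4518 -0.3218  0.1952] y-yaw 88.13 z [ 0.002  -0.0016 -1.    ] w 0.0512 F [-1.62  0.22  0.32]
offset mm [ 0.3  0.9 81.2]
turn [-0.0015  0.002   0.0023]
```

Emit:
arm_command(
  gripper=[0.2, 0.2, 0.2, 0.2, 0.2, -1, -1, -1, -1, -1, -1],
  offset=[
    [0, 1, 30],
    [0, 0, 30],
    [0, 0, 15],
    [0, 0, 6],
    [0, 0, 0],
    [0, 0, 0],
    [0, 0, 0],
    [0, 0, 0],
    [0, 0, 0],
    [0, 0, 0],
    [0, 0, 0],
  ],
  turn=[
    [0, 0, 0],
    [0, 0, 0],
    [0, 0, 0],
    [0, 0, 0],
    [0, 0, 0],
    [0, 0, 0],
    [0, 0, 0],
    [0, 0, 0],
    [0, 0, 0],
    [0, 0, 0],
    [0, 0, 0],
  ],
)

```text
time_s: 5.65
ee_pos: [0.4517, -0.3209, 0.1136]
orientation: [0.016, 1.0, -0.001, 0.001]
ft_force: [-1.3, 0.7, 7.1]
gripper_width: 0.0171
gripper_force: 58.3
```

```bash
python3 - <<'E'
from h import *
go([.4517,-.3210,.114],88)
E
```

```text
t 5.65 pos [ 0.4517 -0.3209  0.1136] y-yaw 88.12 z [ 0.0015 -0.0011 -1.    ] w 0.0171 F [-1.29  0.7   7.09]
offset mm [-0.  -0.1 -0.4]
turn [-0.0011  0.0015  0.0021]
```

Emit:
arm_command(
  gripper=[-1, -1, -1, -1, -1, -1, -1, -1, -1, -1, -1],
  offset=[
    [0, 0, -15],
    [0, 0, -25],
    [0, 0, -30],
    [0, 0, -30],
    [0, 0, -30],
    [0, 0, -30],
    [0, 0, -30],
    [0, 0, -30],
    [0, 0, -30],
    [0, 0, 0],
    [0, 0, 0],
  ],
  turn=[
    [0, 0, 0],
    [0, 0, 0],
    [0, 0, 0],
    [0, 0, 0],
    [0, 0, 0],
    [0, 0, 0],
    [0, 0, 0],
    [0, 0, 0],
    [0, 0, 0],
    [0, 0, 0],
    [0, 0, 0],
  ],
)

```text
time_s: 6.75
ee_pos: [0.4512, -0.3205, 0.3635]
orientation: [0.016, 1.0, -0.0, 0.001]
ft_force: [0.3, 0.9, -1.0]
gripper_width: 0.0174
gripper_force: 58.5
```

```bash
python3 - <<'E'
from h import *
from bench import capture,monitor
go([.62,.1405,.33],88)
t=monitor.state()["ee_pos"]; X=t+[0,0,-.0936]
out=[]
D={}
for n in("scene","side"):
    c=capture(n); D[n]=c; u=proj(c,X); print(n,u); x,y=u.astype(int); x0,y0=max(0,x-40),max(0,y-40)
    print(x0,y0); out.append(cv2.resize(c["frame"][y0:y0+60,x0:x0+80,::-1],(400,300),interpolation=cv2.INTER_CUBIC))
pickle.dump(D,open("c1.pkl","wb")); cv2.imwrite("pics/tip.png",np.hstack(out))
E
```

```text
t 6.75 pos [ 0.4512 -0.3205  0.3635] y-yaw 88.12 z [ 1.2e-03 -9.0e-04 -1.0e+00] w 0.0174 F [ 0.26  0.85 -0.98]
offset mm [-153.6  466.3   33.2]
turn [-0.0009  0.0012  0.0021]
scene [122.96352031 258.85151726]
82 218
side [105.37640111 201.52336636]
65 161
```

View pics/tip.png

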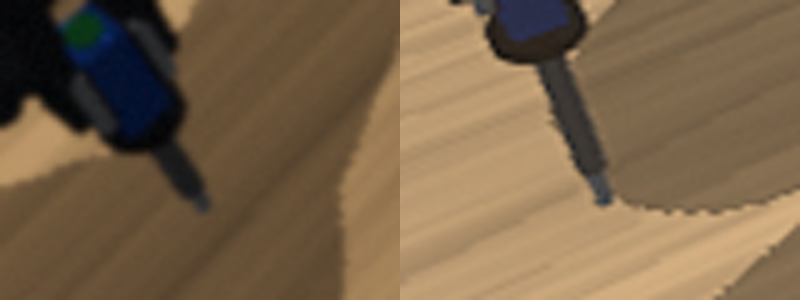

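Tip appears at scene px (123,259.6), side px (106,201.4), within about 1 mm of TCP − 93.6 mm, and the pen is straight. On to the rice jar.

Emit:
arm_command(
  gripper=[-1, -1, -1, -1, -1, -1, -1, -1, -1, -1, -1, -1],
  offset=[
    [-8, 25, 0],
    [-15, 45, 0],
    [-15, 45, 0],
    [-15, 45, 0],
    [-15, 45, 0],
    [-15, 45, 0],
    [-15, 45, 0],
    [-15, 45, 0],
    [-15, 45, 0],
    [-15, 45, 0],
    [-11, 36, 0],
    [0, 0, 0],
  ],
  turn=[
    [0, 0, 0],
    [0, 0, 0],
    [0, 0, 0],
    [0, 0, 0],
    [0, 0, 0],
    [0, 0, 0],
    [0, 0, 0],
    [0, 0, 0],
    [0, 0, 0],
    [0, 0, 0],
    [0, 0, 0],
    [0, 0, 0],
  ],
)

```text
time_s: 8.05
ee_pos: [0.6209, 0.144, 0.36]
orientation: [0.015, 1.0, 0.0, -0.002]
ft_force: [-0.2, -1.2, -1.2]
gripper_width: 0.0168
gripper_force: 58.7
```

Emit:
arm_command(
  gripper=[-1, -1, -1, -1],
  offset=[
    [0, 0, 40],
    [0, 0, 40],
    [0, 0, 20],
    [0, 0, 0],
  ],
  turn=[
    [0, 0, 0],
    [0, 0, 0],
    [0, 0, 0],
    [0, 0, 0],
  ],
)

```text
time_s: 8.45
ee_pos: [0.6192, 0.1395, 0.2581]
orientation: [0.017, 1.0, -0.001, -0.003]
ft_force: [-0.4, 0.0, -0.1]
gripper_width: 0.0172
gripper_force: 58.7
```

```bash
python3 - <<'E'
from h import *
go([.6198,.1405,.2136],88)
E
```

```text
t 8.45 pos [0.6192 0.1395 0.2581] y-yaw 88.1 z [-0.006  -0.0012 -1.    ] w 0.0172 F [-0.38  0.02 -0.1 ]
offset mm [-0.9  1.1 44.5]
turn [-0.0014 -0.006   0.0018]
```

Emit:
arm_command(
  gripper=[-1, -1, -1, -1, -1, -1, -1, -1, -1, -1, -1, -1],
  offset=[
    [0, 1, 25],
    [0, 0, 10],
    [0, 0, 3],
    [0, 0, 2],
    [0, 0, 2],
    [0, 0, 2],
    [0, 0, 1],
    [0, 0, 0],
    [0, 0, 0],
    [0, 0, 0],
    [0, 0, 0],
    [0, 0, 0],
  ],
  turn=[
    [0, 0, 0],
    [0, 0, 0],
    [0, 0, 0],
    [0, 0, 0],
    [0, 0, 0],
    [0, 0, 0],
    [0, 0, 0],
    [0, 0, 0],
    [0, 0, 0],
    [0, 0, 0],
    [0, 0, 0],
    [0, 0, 0],
  ],
)

```text
time_s: 9.65
ee_pos: [0.6205, 0.1412, 0.2173]
orientation: [0.016, 1.0, 0.0, 0.0]
ft_force: [-0.0, 0.8, -1.1]
gripper_width: 0.017
gripper_force: 58.7
```

```bash
python3 - <<'E'
from h import *
from bench import capture
go([.6198,.1405,.2136],88)
c=capture("side"); p=proj(c,[.6198,.1405,.122]).astype(int); print(p)
cv2.imwrite("pics/rice.png",cv2.resize(c["frame"][p[1]-60:p[1]+30,p[0]-60:p[0]+60,::-1],(800,600),interpolation=cv2.INTER_CUBIC))
go([.6198,.1405,.2136],88)
E
```

```text
t 9.65 pos [0.6205 0.1412 0.2173] y-yaw 88.12 z [ 0.  0. -1.] w 0.017 F [-0.02  0.8  -1.08]
offset mm [ 0.7 -0.7  3.7]
turn [0.     0.     0.0021]
[360 205]
t 9.7 pos [0.6205 0.1412 0.2174] y-yaw 88.12 z [ 1.e-04  0.e+00 -1.e+00] w 0.0173 F [ 0.   -0.08 -1.97]
offset mm [ 0.7 -0.7  3.8]
turn [0.     0.0001 0.0021]
```

View pics/rice.png

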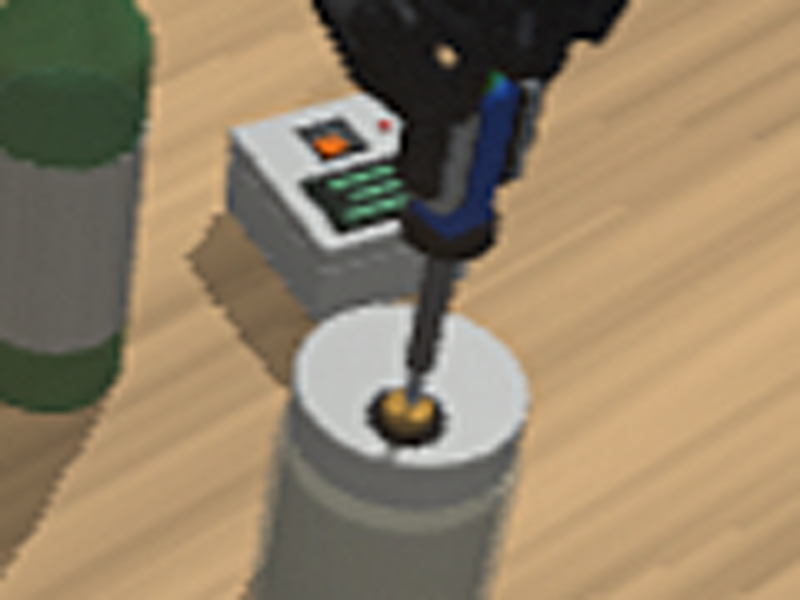

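The tip sits over the brass disc's centre (412,408), about 2 mm above it. Down 4 mm more and hold.

Emit:
arm_command(
  gripper=[-1, -1, -1, -1, -1, -1, -1, -1, -1, -1],
  offset=[
    [0, 0, 1],
    [0, 0, 1],
    [0, 0, 1],
    [0, 0, 1],
    [0, 0, 0],
    [0, 0, 0],
    [0, 0, 0],
    [0, 0, 0],
    [0, 0, 0],
    [0, 0, 0],
  ],
  turn=[
    [0, 0, 0],
    [0, 0, 0],
    [0, 0, 0],
    [0, 0, 0],
    [0, 0, 0],
    [0, 0, 0],
    [0, 0, 0],
    [0, 0, 0],
    [0, 0, 0],
    [0, 0, 0],
  ],
)

```text
time_s: 10.7
ee_pos: [0.6205, 0.1412, 0.2133]
orientation: [0.016, 1.0, 0.0, -0.0]
ft_force: [0.7, 0.3, 0.3]
gripper_width: 0.0176
gripper_force: 58.8
```

```bash
python3 - <<'E'
from h import *
from bench import capture
for i in range(6):
    go([.6198,.1405,.2136]); capture("wrist")
E
```

```text
t 10.7 pos [0.6205 0.1412 0.2133] y-yaw 88.12 z [-0.  0. -1.] w 0.0176 F [0.73 0.33 0.29]
offset mm [ 0.7 -0.7 -0.3]
t 10.75 pos [0.6205 0.1411 0.2133] y-yaw 88.12 z [ 1.e-04  0.e+00 -1.e+00] w 0.0172 F [-0.57  0.57  0.21]
offset mm [ 0.7 -0.6 -0.3]
t 10.8 pos [0.6205 0.1412 0.2133] y-yaw 88.12 z [ 0. -0. -1.] w 0.0171 F [-0.11  0.2   1.43]
offset mm [ 0.7 -0.7 -0.3]
t 10.85 pos [0.6205 0.1411 0.2133] y-yaw 88.12 z [-1.e-04 -0.e+00 -1.e+00] w 0.0176 F [-0.02 -0.12  0.78]
offset mm [ 0.7 -0.7 -0.3]
t 10.9 pos [0.6205 0.1411 0.2133] y-yaw 88.12 z [-0. -0. -1.] w 0.0175 F [-0.78 -0.25  0.68]
offset mm [ 0.7 -0.7 -0.3]
t 10.95 pos [0.6205 0.1411 0.2133] y-yaw 88.12 z [ 0. -0. -1.] w 0.0176 F [-0.39  0.38  1.75]
offset mm [ 0.7 -0.7 -0.3]
```

Emit:
arm_command(
  gripper=[-1, -1, -1, -1, -1, -1, -1, -1, -1],
  offset=[
    [0, 0, 1],
    [0, 0, 0],
    [0, 0, 0],
    [0, 0, 0],
    [0, 0, 0],
    [0, 0, 0],
    [0, 0, -10],
    [0, 0, -35],
    [0, 0, -40],
  ],
  turn=[
    [0, 0, 0],
    [0, 0, 0],
    [0, 0, 0],
    [0, 0, 0],
    [0, 0, 0],
    [0, 0, 0],
    [0, 0, 0],
    [0, 0, 0],
    [0, 0, 0],
  ],
)

```text
time_s: 11.9
ee_pos: [0.62, 0.1411, 0.2976]
orientation: [0.016, 1.0, -0.0, -0.001]
ft_force: [0.3, -0.1, -1.4]
gripper_width: 0.0177
gripper_force: 58.8
```

Emit:
arm_command(
  gripper=[-1, -1, -1, -1, -1, -1, -1, -1, -1],
  offset=[
    [12, -16, 0],
    [25, -33, 0],
    [25, -33, 0],
    [25, -33, 0],
    [25, -33, 0],
    [15, -16, 0],
    [0, 0, 0],
    [0, 0, 0],
    [0, 0, 0],
  ],
  turn=[
    [0, 0, 0],
    [0, 0, 0],
    [0, 0, 0],
    [0, 0, 0],
    [0, 0, 0],
    [0, 0, 0],
    [0, 0, 0],
    [0, 0, 0],
    [0, 0, 0],
  ],
)

```text
time_s: 12.8
ee_pos: [0.4886, -0.0182, 0.2975]
orientation: [0.016, 1.0, 0.0, 0.0]
ft_force: [0.7, 0.2, -1.7]
gripper_width: 0.0172
gripper_force: 58.7
```

```bash
python3 - <<'E'
from h import *
from bench import capture
go([.488,-.019,.2424])
c=capture("wrist"); u=proj(c,[.488,-.019,.152]); print(u)
p,n=blob(c,u,(9,80,60),(21,225,215),12); print(p,n)
if n: print(plane(c,p,.152))
E
```

```text
t 12.8 pos [ 0.4886 -0.0182  0.2975] y-yaw 88.14 z [ 0.e+00  1.e-04 -1.e+00] w 0.0172 F [ 0.67  0.17 -1.68]
offset mm [ 0.6 -0.9 55.1]
[276.58448187 193.68751248]
[278.09749304 192.67966574] 359
[ 0.48719765 -0.0177442   0.152     ]
```

Emit:
arm_command(
  gripper=[-1, -1, -1, -1, -1, -1, -1, -1, -1, -1, -1, -1],
  offset=[
    [1, 0, 30],
    [0, 0, 15],
    [0, 0, 4],
    [0, 0, 1],
    [0, 0, 1],
    [0, 0, 1],
    [0, 0, 1],
    [0, 0, 1],
    [0, 0, 1],
    [0, 0, 0],
    [0, 0, 0],
    [0, 0, 0],
  ],
  turn=[
    [0, 0, 0],
    [0, 0, 0],
    [0, 0, 0],
    [0, 0, 0],
    [0, 0, 0],
    [0, 0, 0],
    [0, 0, 0],
    [0, 0, 0],
    [0, 0, 0],
    [0, 0, 0],
    [0, 0, 0],
    [0, 0, 0],
  ],
)

```text
time_s: 14.05
ee_pos: [0.4873, -0.0186, 0.2425]
orientation: [0.016, 1.0, -0.0, 0.0]
ft_force: [1.0, -0.2, 0.9]
gripper_width: 0.0177
gripper_force: 58.8
```

```bash
python3 - <<'E'
from h import *
from bench import capture,monitor
F=[]
for i in range(8):
    F.append(monitor.state()["ft_force"]); capture("wrist")
print(np.mean(F,0)); go([.488,-.019,.2424])
E
```

```text
[ 0.83582679 -0.03127771  1.1080055 ]
t 14.45 pos [ 0.4872 -0.0186  0.2423] y-yaw 88.12 z [ 1.e-04 -0.e+00 -1.e+00] w 0.0173 F [0.86 0.08 1.36]
offset mm [-0.8 -0.4 -0.1]
```

Emit:
arm_command(
  gripper=[-1, -1, -1, -1, -1, -1, -1, -1, -1, -1, -1, -1],
  offset=[
    [0, 0, -10],
    [0, 0, -25],
    [0, 0, -20],
    [-10, -14, 0],
    [-25, -33, 0],
    [-25, -33, 0],
    [-25, -33, 0],
    [-25, -33, 0],
    [-11, -13, 0],
    [0, 0, 30],
    [0, 0, 30],
    [0, 0, 0],
  ],
  turn=[
    [0, 0, 0],
    [0, 0, 0],
    [0, 0, 0],
    [0, 0, 0],
    [0, 0, 0],
    [0, 0, 0],
    [0, 0, 0],
    [0, 0, 0],
    [0, 0, 0],
    [0, 0, 0],
    [0, 0, 0],
    [0, 0, 0],
  ],
)

```text
time_s: 15.65
ee_pos: [0.6017, -0.1819, 0.232]
orientation: [0.017, 1.0, 0.001, -0.004]
ft_force: [0.4, 0.3, -0.6]
gripper_width: 0.0174
gripper_force: 58.8
```

```bash
python3 - <<'E'
from h import *
from bench import capture
capture("wrist");capture("wrist")
go([.6025,-.1819,.1773])
c=capture("wrist"); u=proj(c,[.6025,-.1819,.087]); print(u)
p,n=blob(c,u,(9,80,60),(25,255,255),15); print(p,n)
if n: print(plane(c,p,.087))
E
```

```text
t 15.75 pos [ 0.6028 -0.1819  0.2373] y-yaw 88.11 z [-1.2e-03  3.0e-04 -1.0e+00] w 0.0172 F [-0.37 -0.42  0.42]
offset mm [ 0.2 -0.  60. ]
[277.62233241 192.72020241]
[278.47109827 192.04913295] 346
[ 0.60195381 -0.18118107  0.087     ]
```

Emit:
arm_command(
  gripper=[-1, -1, -1, -1, -1, -1, -1, -1, -1, -1, -1, -1],
  offset=[
    [0, 0, 35],
    [0, 0, 15],
    [0, 0, 4],
    [0, 0, 1],
    [0, 0, 1],
    [0, 0, 1],
    [0, 0, 1],
    [0, 0, 1],
    [0, 0, 1],
    [0, 0, 0],
    [0, 0, 0],
    [0, 0, 0],
  ],
  turn=[
    [0, 0, 0],
    [0, 0, 0],
    [0, 0, 0],
    [0, 0, 0],
    [0, 0, 0],
    [0, 0, 0],
    [0, 0, 0],
    [0, 0, 0],
    [0, 0, 0],
    [0, 0, 0],
    [0, 0, 0],
    [0, 0, 0],
  ],
)

```text
time_s: 17.0
ee_pos: [0.603, -0.1815, 0.1775]
orientation: [0.016, 1.0, -0.0, 0.0]
ft_force: [1.1, 0.1, 2.0]
gripper_width: 0.0171
gripper_force: 59.0
```

```bash
python3 - <<'E'
from h import *
from bench import capture,monitor
F=[]
for i in range(8):
    F.append(monitor.state()["ft_force"]); capture("wrist")
print(np.mean(F,0)); go([.6025,-.1819,.1773])
E
```

```text
[ 1.10253732 -0.43404462  1.50916292]
t 17.4 pos [ 0.6029 -0.1814  0.1773] y-yaw 88.12 z [ 0.  0. -1.] w 0.0175 F [ 0.96 -0.76  1.24]
offset mm [ 0.4 -0.5 -0. ]
```

Emit:
arm_command(
  gripper=[-1, -1, -1, -1, -1, -1, -1, -1, -1, -1, -1, -1],
  offset=[
    [0, 0, -10],
    [0, 0, -30],
    [0, 0, -45],
    [0, 0, -45],
    [0, 0, -45],
    [0, 0, -45],
    [0, 0, 0],
    [15, 35, 0],
    [15, 35, 0],
    [15, 35, 0],
    [15, 35, 0],
    [15, 35, 0],
  ],
  turn=[
    [0, 0, 0],
    [0, 0, 0],
    [0, 0, 0],
    [0, 0, 0],
    [0, 0, 0],
    [0, 0, 0],
    [0, 0, 0],
    [0, 0, 0],
    [0, 0, 0],
    [0, 0, 0],
    [0, 0, 0],
    [0, 0, 0],
  ],
)

```text
time_s: 18.6
ee_pos: [0.5326, -0.0029, 0.3975]
orientation: [0.017, 1.0, 0.0, -0.0]
ft_force: [0.4, 0.6, -0.4]
gripper_width: 0.0175
gripper_force: 58.8
```

Emit:
arm_command(
  gripper=[-1, -1, -1, -1, -1, -1, -1, -1, -1, -1, -1, -1],
  offset=[
    [15, 35, 0],
    [15, 35, 0],
    [15, 35, 0],
    [15, 35, 0],
    [15, 35, 0],
    [15, 35, 0],
    [15, 35, 0],
    [15, 35, 0],
    [14, 27, 0],
    [0, 0, 40],
    [0, 0, 40],
    [0, 0, 0],
  ],
  turn=[
    [0, 0, 0],
    [0, 0, 0],
    [0, 0, 0],
    [0, 0, 0],
    [0, 0, 0],
    [0, 0, 0],
    [0, 0, 0],
    [0, 0, 0],
    [0, 0, 0],
    [0, 0, 0],
    [0, 0, 0],
    [0, 0, 0],
  ],
)

```text
time_s: 19.8
ee_pos: [0.4085, 0.3065, 0.3125]
orientation: [0.016, 1.0, -0.002, -0.003]
ft_force: [0.3, -0.3, -0.9]
gripper_width: 0.0174
gripper_force: 58.8
```

```bash
python3 - <<'E'
from h import *
from bench import capture
capture("wrist");capture("wrist");capture("wrist")
go([.410,.3075,.1306])
c=capture("wrist"); pickle.dump(c,open("w3.pkl","wb")); u=proj(c,[.41,.3075,.037]); print(u)
p,n=blob(c,u,(4,120,100),(17,255,255),25); print(p,n,plane(c,p,.037).round(4))
x0,y0=int(u[0])-80,int(u[1])-60
cv2.imwrite("pics/w3.png",cv2.resize(c["frame"][y0:y0+120,x0:x0+160,::-1],(800,600),interpolation=cv2.INTER_CUBIC)); print(x0,y0)
E
```

```text
t 19.95 pos [0.4101 0.3071 0.3197] y-yaw 88.1 z [ 0.0015  0.001  -1.    ] w 0.0172 F [0.54 0.64 0.16]
offset mm [  0.4   0.2 189.1]
[277.87672708 165.03426015]
[264.94230769 188.01923077] 52 [0.4371 0.2912 0.037 ]
197 105
```

View pics/w3.png

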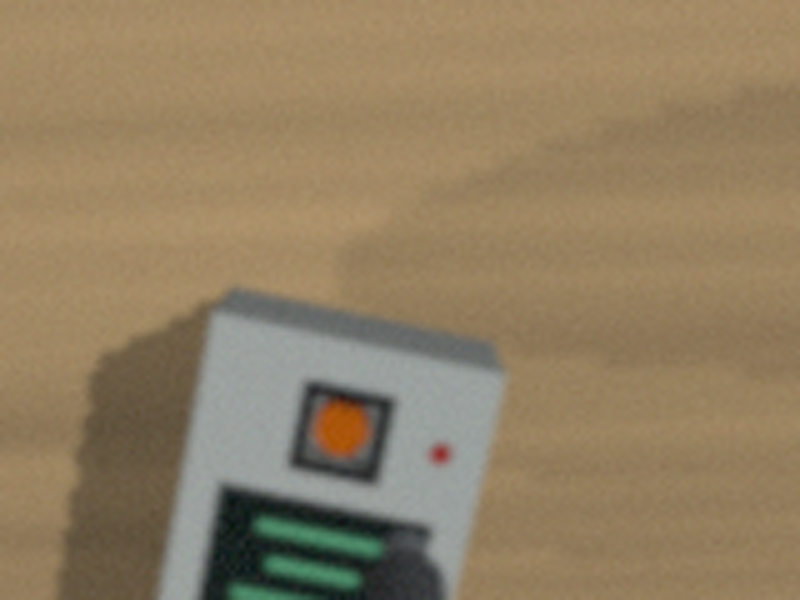

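The orange button is at crop (341,430) → px (265,191), 27 mm from my first estimate, whose mask had caught wood. Re-measuring with a stricter mask across three views.

```bash
python3 - <<'E'
from h import *
d=pickle.load(open("c0.pkl","rb")); w=pickle.load(open("w3.pkl","rb"))
L=[]
for n,c,u in(("scene",d["scene"],(303.5,128.8)),("side",d["side"],(349.6,165.3)),("wrist",w,(265.2,191))):
    p,k=blob(c,u,(4,175,90),(17,255,255),8); print(n,p,k,"view est",plane(c,u,.037).round(4),"mask",plane(c,p,.037).round(4) if k else None); L.append(p)
print(tri(d["side"],L[1],w,L[2]))
go([.4375,.2885,.1306])
E
```

```text
scene [303.5 129.5] 4 view est [0.4382 0.2928 0.037 ] mask [0.4396 0.2907 0.037 ]
side [349.  166.5] 6 view est [0.4365 0.2956 0.037 ] mask [0.4393 0.2908 0.037 ]
wrist [264.98684211 190.06578947] 76 view est [0.4407 0.2913 0.037 ] mask [0.4396 0.2911 0.037 ]
[0.43940292 0.29093335 0.03703929]
t 20.0 pos [0.4103 0.3072 0.3201] y-yaw 88.1 z [ 0.0023  0.0016 -1.    ] w 0.0174 F [-0.04 -0.01 -0.36]
offset mm [-27.4 -18.1 189.5]
```

Three views agree: button at (0.4395, 0.2910, 0.037).

Emit:
arm_command(
  gripper=[-1, -1, -1, -1, -1, -1, -1, -1, -1],
  offset=[
    [-15, -8, 0],
    [-15, -7, 0],
    [0, 0, 40],
    [0, 0, 40],
    [0, 0, 40],
    [0, 0, 25],
    [0, 0, 0],
    [0, 0, 0],
    [0, 0, 0],
  ],
  turn=[
    [0, 0, 0],
    [0, 0, 0],
    [0, 0, 0],
    [0, 0, 0],
    [0, 0, 0],
    [0, 0, 0],
    [0, 0, 0],
    [0, 0, 0],
    [0, 0, 0],
  ],
)

```text
time_s: 20.9
ee_pos: [0.4404, 0.2913, 0.1746]
orientation: [0.017, 1.0, 0.001, 0.001]
ft_force: [0.3, 0.5, 0.3]
gripper_width: 0.0176
gripper_force: 58.8
```

```bash
python3 - <<'E'
from h import *
from bench import capture
capture("wrist")
go([.4395,.2910,.1306])
c=capture("wrist"); u=proj(c,[.4395,.2910,.037]); p,n=blob(c,u,(4,175,90),(17,255,255),12); print(u,p,n,plane(c,p,.037) if n else 0)
E
```

```text
t 20.95 pos [0.4403 0.2914 0.1745] y-yaw 88.1 z [ 0.0024  0.0014 -1.    ] w 0.017 F [-0.3  -0.86 -0.25]
offset mm [ 0.9 -0.5 43.9]
[276.92804753 195.51941098] [276.79032258 195.40860215] 186 [0.43940591 0.29089421 0.037     ]
```

Emit:
arm_command(
  gripper=[-1, -1, -1, -1, -1, -1, -1, -1, -1, -1, -1],
  offset=[
    [1, 0, 25],
    [0, 0, 13],
    [0, 0, 4],
    [0, 0, 2],
    [0, 0, 1],
    [0, 0, 1],
    [0, 0, 1],
    [0, 0, 1],
    [0, 0, 0],
    [0, 0, 0],
    [0, 0, 0],
  ],
  turn=[
    [0, 0, 0],
    [0, 0, 0],
    [0, 0, 0],
    [0, 0, 0],
    [0, 0, 0],
    [0, 0, 0],
    [0, 0, 0],
    [0, 0, 0],
    [0, 0, 0],
    [0, 0, 0],
    [0, 0, 0],
  ],
)

```text
time_s: 22.1
ee_pos: [0.4386, 0.2913, 0.1249]
orientation: [0.016, 1.0, 0.0, 0.0]
ft_force: [-0.2, -0.1, 6.1]
gripper_width: 0.0169
gripper_force: 59.9
```

```bash
python3 - <<'E'
from h import *
go([.4395,.2910,.1256])
E
```

```text
t 22.1 pos [0.4386 0.2913 0.1249] y-yaw 88.12 z [ 9.e-04  5.e-04 -1.e+00] w 0.0169 F [-0.19 -0.07  6.06]
offset mm [-0.9 -0.3 -0.7]
```

Emit:
arm_command(
  gripper=[-1, -1, -1, -1],
  offset=[
    [0, 0, 1],
    [0, 0, 0.5],
    [0, 0, 0],
    [0, 0, 0],
  ],
  turn=[
    [0, 0, 0],
    [0, 0, 0],
    [0, 0, 0],
    [0, 0, 0],
  ],
)

```text
time_s: 22.5
ee_pos: [0.4389, 0.2915, 0.1245]
orientation: [0.016, 1.0, 0.001, 0.001]
ft_force: [-3.5, -2.9, 15.2]
gripper_width: 0.0172
gripper_force: 61.0
```

Emit:
arm_command(
  gripper=[-1, -1, -1, -1, -1, -1, -1, -1, -1, -1, -1, -1],
  offset=[
    [0, 0, -8],
    [0, 0, -30],
    [0, 0, -45],
    [0, 0, -45],
    [0, 0, -45],
    [0, 0, -45],
    [0, 0, -45],
    [0, 0, -20],
    [0, 0, 0],
    [-2, -36, 0],
    [-2, -36, 0],
    [-2, -36, 0],
  ],
  turn=[
    [0, 0, 0],
    [0, 0, 0],
    [0, 0, 0],
    [0, 0, 0],
    [0, 0, 0],
    [0, 0, 0],
    [0, 0, 0],
    [0, 0, 0],
    [0, 0, 0],
    [0, 0, 0],
    [0, 0, 0],
    [0, 0, 0],
  ],
)

```text
time_s: 23.7
ee_pos: [0.4405, 0.182, 0.4041]
orientation: [0.016, 1.0, -0.0, -0.001]
ft_force: [0.6, -0.1, -0.6]
gripper_width: 0.0175
gripper_force: 58.9
```

Emit:
arm_command(
  gripper=[-1, -1, -1, -1, -1, -1, -1, -1, -1, -1, -1, -1],
  offset=[
    [-2, -36, 0],
    [-2, -36, 0],
    [-2, -36, 0],
    [-2, -36, 0],
    [-2, -36, 0],
    [-2, -36, 0],
    [-2, -36, 0],
    [-2, -36, 0],
    [-2, -36, 0],
    [-2, -36, 0],
    [-2, -36, 0],
    [-2, -36, 0],
  ],
  turn=[
    [0, 0, 0],
    [0, 0, 0],
    [0, 0, 0],
    [0, 0, 0],
    [0, 0, 0],
    [0, 0, 0],
    [0, 0, 0],
    [0, 0, 0],
    [0, 0, 0],
    [0, 0, 0],
    [0, 0, 0],
    [0, 0, 0],
  ],
)

```text
time_s: 24.9
ee_pos: [0.4503, -0.251, 0.4043]
orientation: [0.016, 1.0, 0.0, -0.001]
ft_force: [0.5, 0.4, -0.4]
gripper_width: 0.017
gripper_force: 58.9
```

Emit:
arm_command(
  gripper=[-1, -1, -1, -1, -1],
  offset=[
    [-2, -36, 0],
    [-1, -30, 0],
    [0, 0, 0],
    [0, 0, 0],
    [0, 0, 0],
  ],
  turn=[
    [0, 0, 0],
    [0, 0, 0],
    [0, 0, 0],
    [0, 0, 0],
    [0, 0, 0],
  ],
)

```text
time_s: 25.4
ee_pos: [0.4515, -0.3149, 0.4053]
orientation: [0.016, 1.0, 0.0, -0.0]
ft_force: [0.5, 0.8, -0.2]
gripper_width: 0.0173
gripper_force: 58.9
```

```bash
python3 - <<'E'
from h import *
from bench import capture,monitor
go([.4517,-.3209,.26],88.1)
t=monitor.state()["ee_pos"]; X=t+[0,0,-.0936]
out=[]
for n in("scene","side"):
    c=capture(n); u=proj(c,X); x,y=u.astype(int); x0,y0=max(0,x-40),max(0,y-40)
    print(n,u,"in crop",(u-[x0,y0])*5); out.append(cv2.resize(c["frame"][y0:y0+60,x0:x0+80,::-1],(400,300),interpolation=cv2.INTER_CUBIC))
cv2.imwrite("pics/tip2.png",np.hstack(out))
E
```

```text
t 25.4 pos [ 0.4515 -0.3149  0.4053] y-yaw 88.15 z [-5.e-04  5.e-04 -1.e+00] w 0.0173 F [ 0.49  0.77 -0.19]
offset mm [ -0.5  -6.  145.3]
turn [ 0.0005 -0.0005  0.0008]
scene [118.41814966 246.5486999 ] in crop [202.09074832 202.74349949]
side [101.3381501 181.7771558] in crop [201.6907505  203.88577901]
```

View pics/tip2.png

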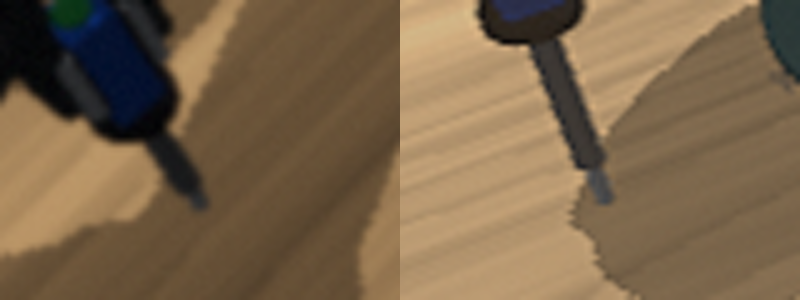

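The tip is at crop (202,207) and (203,203), as predicted: no slip. Now back over the cradle.

Emit:
arm_command(
  gripper=[-1, -1, -1, -1, -1, -1, -1, -1, -1],
  offset=[
    [0, -6, 20],
    [0, 0, 45],
    [0, 0, 45],
    [0, 0, 45],
    [0, 0, 30],
    [0, 0, 5],
    [0, 0, 0],
    [0, 0, 0],
    [0, 0, 0],
  ],
  turn=[
    [0, 0, 0],
    [0, 0, 0],
    [0, 0, 0],
    [0, 0, 0],
    [0, 0, 0],
    [0, 0, 0],
    [0, 0, 0],
    [0, 0, 0],
    [0, 0, 0],
  ],
)

```text
time_s: 26.4
ee_pos: [0.4518, -0.3219, 0.218]
orientation: [0.016, 1.0, -0.001, 0.001]
ft_force: [0.9, 0.2, -0.6]
gripper_width: 0.0174
gripper_force: 58.9
```

```bash
python3 - <<'E'
from h import *
go([.4517,-.3209,.1145],88.1)
E
```

```text
t 26.4 pos [ 0.4518 -0.3219  0.218 ] y-yaw 88.13 z [ 0.0023 -0.0018 -1.    ] w 0.0174 F [ 0.9  0.2 -0.6]
offset mm [  0.4   1.1 103.5]
turn [-0.0017  0.0023  0.0006]
```

Emit:
arm_command(
  gripper=[-1, -1, -1, -1, -1, -1, -1, -1, -1, -1],
  offset=[
    [0, 1, 0],
    [0, 0, 15],
    [0, 0, 20],
    [0, 0, 20],
    [0, 0, 20],
    [0, 0, 15],
    [0, 0, 8],
    [0, 0, 5],
    [0, 0, 0],
    [0, 0, 0],
  ],
  turn=[
    [0, 0, 0],
    [0, 0, 0],
    [0, 0, 0],
    [0, 0, 0],
    [0, 0, 0],
    [0, 0, 0],
    [0, 0, 0],
    [0, 0, 0],
    [0, 0, 0],
    [0, 0, 0],
  ],
)

```text
time_s: 27.4
ee_pos: [0.4516, -0.3208, 0.1136]
orientation: [0.016, 1.0, -0.0, 0.0]
ft_force: [-1.0, 0.1, 4.1]
gripper_width: 0.0174
gripper_force: 59.4
```

```bash
python3 - <<'E'
from h import *
go([.4517,-.3209,.1138],88.1)
E
```

```text
t 27.4 pos [ 0.4516 -0.3208  0.1136] y-yaw 88.12 z [ 9.e-04 -8.e-04 -1.e+00] w 0.0174 F [-0.97  0.13  4.05]
offset mm [-0.1 -0.1 -0.2]
turn [-0.0007  0.001   0.0004]
```

Seated with a light load. Open, then withdraw straight up.

Emit:
arm_command(
  gripper=[-0.5, -0.1, 0.2, 0.2, 0.2, 0.2, 0.2, 0.2, 0.2],
  offset=[
    [0, 0, 0],
    [0, 0, 0],
    [0, 0, 0],
    [0, 0, 0],
    [0, 0, 0],
    [0, 0, 0],
    [0, 0, -10],
    [0, 0, -20],
    [0, 0, -30],
  ],
  turn=[
    [0, 0, 0],
    [0, 0, 0],
    [0, 0, 0],
    [0, 0, 0],
    [0, 0, 0],
    [0, 0, 0],
    [0, 0, 0],
    [0, 0, 0],
    [0, 0, 0],
  ],
)

```text
time_s: 28.3
ee_pos: [0.4508, -0.3202, 0.1729]
orientation: [0.016, 1.0, 0.001, -0.001]
ft_force: [0.0, 0.4, -0.0]
gripper_width: 0.0511
gripper_force: 0.0
```

Emit:
arm_command(
  gripper=[0.2, 0.2, 0.2, 0.2, 0.2, 0.2, 0.2],
  offset=[
    [0, 0, -45],
    [0, 0, -45],
    [0, 0, -45],
    [0, 0, -45],
    [0, 0, -20],
    [0, 0, 0],
    [0, 0, 0],
  ],
  turn=[
    [0, 0, 0],
    [0, 0, 0],
    [0, 0, 0],
    [0, 0, 0],
    [0, 0, 0],
    [0, 0, 0],
    [0, 0, 0],
  ],
)

```text
time_s: 29.0
ee_pos: [0.4512, -0.3205, 0.3729]
orientation: [0.016, 1.0, -0.0, 0.0]
ft_force: [-0.3, 0.4, -0.2]
gripper_width: 0.0514
gripper_force: 0.0
```

```bash
python3 - <<'E'
from h import *
from bench import capture
c=capture("side"); cv2.imwrite("pics/end.png",cv2.resize(c["frame"][:,:,::-1],(800,600)))
p,n=blob(c,proj(c,[.4512,-.3208,.152]),(45,80,40),(80,255,255),9); print(p,n,plane(c,p,.152))
go([.45,-.32,.35])
E
```

```text
[123.53846154 245.30769231] 26 [ 0.44942213 -0.31947482  0.152     ]
t 29.05 pos [ 0.4511 -0.3204  0.3719] y-yaw 88.12 z [-9.e-04  7.e-04 -1.e+00] w 0.0517 F [ 0.35 -0.56 -0.45]
offset mm [ 1.1  0.4 21.9]
```

View pics/end.png

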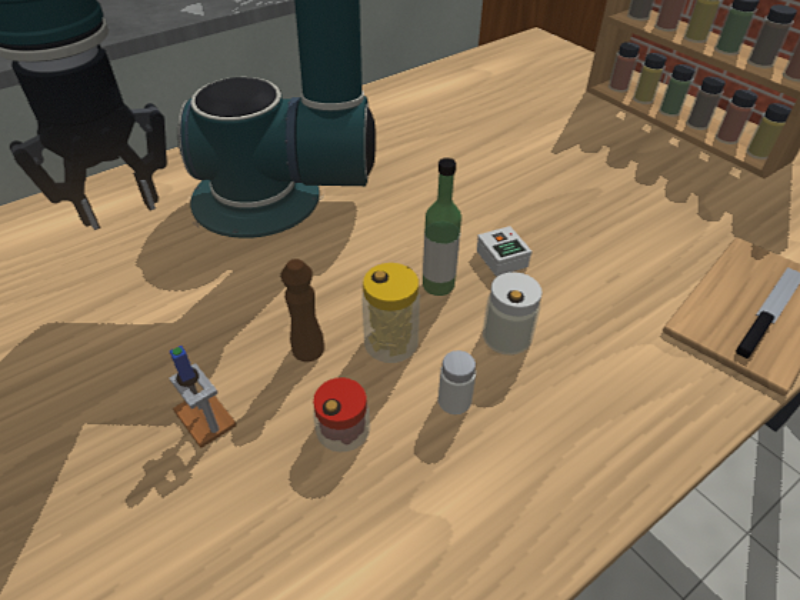

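The pen hangs upright in its cradle, light at (179,352) as at the start. Everything else stands where it was and the gripper is clear.

```bash
python3 -c "
from bench import robot
print(robot.close_job())"
```

```text
the job is handed in; nothing more can be done
None
```

I touched the rice, pasta and beans contacts in order, pressed the save button to its stop and hung the pen back upright; the job is handed in at about 29 s of the 72 s allowed, with no verdict returned.

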